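# Index the pressure pin and lock the parts turntable

### The arm

A 6-joint arm with a two-finger parallel gripper is mounted at the origin on the work surface. World frame = base frame: x ahead of the robot, y to its left, z up, the work surface at z = 0. Lengths are in m, angles in rad, forces in N, time in s.
With the tool pointing down it reaches from about 0.35 to 0.975 m from the base axis. Payload 4.9 kg.
Tool frame: the origin (TCP) lies at the very end of the fingers, on their centre line; the grasp point (between the pads) lies 19 mm behind it (manip.hold_point_z is the distance from the TCP to the grasp point, in m); z points along the fingers, x is the direction in which the jaws open and shut, and the axes are right-handed (so a half turn about z gives the same grasp; the last joint's range is limited). The gripper opens to 85 mm and grips with 20 to 120 N. Pads are 22 mm wide; open, the fingers measure 114 mm over their backs; the gripper's body (76 mm by 85 mm) begins 54 mm behind the grasp point. The pads swing forward as they close: fully open they stand 13 mm farther back than shut.
Start: joints at [1.097, 0.053, 1.613, -0, 1.476, -0.119], TCP at [0.217, 0.586, 0.231] pointing down, gripper open.
Joint ranges: [-3.01, 3.01], [-1.01, 2.22], [0.06, 2.58], [-1.02, 4.17], [0.09, 2.62], [-3.14, 3.14]. Speed limits (rad/s): [2.57, 2.57, 3.14, 3.14, 3.14, 3.14].

### API

Orientations are given as a unit quaternion [w, x, y, z].
In Python, from plant import manip gives the robot as it stands.
- The arm moves only by the shell command python3 -m handwheel 'ROWS' [OPENING]. ROWS is JSON, a list of rows, each an object of numbers: "dx", "dy", "dz": the shift along the tool's x, y, z in m; "ax", "ay", "az": the turn, a rotation vector about the tool's x, y, z in rad. In form: [{"dx": .., "dy": .., "dz": .., "ax": .., "ay": .., "az": ..}, ...]. A call has 1 to 5 rows; each row is the pose to reach, as a shift and turn from the pose commanded when the call began, along the tool's axes at that moment; what a row does not reach only later rows make up. A row lasts 1/8 s, in which the tool goes at most 62.5 mm and 10.7 degrees, less where a joint would pass 70% of its speed; a pose out of reach is approached as far as the arm can. A call with a gripper value outside its range is refused whole. OPENING is the closure in counts, from 0 (fully open) to 255 (shut), set as the call begins (- or left out, the last holds). The fingers move at their own pace and stop on an object; the grip force is fixed at half the most. Time passes only in rows, so rows that repeat a pose let the fingers close. It gives the time, the measured TCP pose, the force and the opening at its end, in the units of the state.
- manip.state(): the state, without advancing time (a new reading comes with each control period).
- manip.grab_frame(name): name is "side" or "top" or "wrist"; returns a dict with "image" (420x560x3 uint8, blue, green, red), "z_map" (420x560 float32, m along the optical axis (not along the pixel's ray), 0 where there is no reading), "K" (3x3 intrinsics, pixels), "xyz" and "rotation" of the camera in the world. Camera axes: x right, y up, looking along -z (the intrinsics and any distortion apply to the point x, -y, -z); pixel columns grow to the right and rows downward; lengths in m; the calibration is good to about 2 mm. A picture is of the moment at which its call begins.
- manip.job_done(): hands the job in, once; it reports no verdict.
The state is a dict: "time": time; "joint_pos": joint angles; "joint_vel": joint speeds; "joint_efforts": joint torques, N m; "tool_pos": TCP position; "tool_rot": TCP orientation; "contact_force": force on the tool from outside, world axes, zero at the start; "ft_torque": the same for the moment, N m; "gripper_width": opening from 0.0 (shut) to 1.0 (fully open).
Only numpy, scipy, OpenCV 4.12 (cv2) and the standard library are available. Lean on these libraries where they do the work, as an engineer would, in place of code of your own. Each camera call takes 0.05 s, during which the arm holds its last target.

### The job

With the lock lever still off, push the turntable round by its blue pegs until the polished steel pressure pin stands in line with the yellow pointer. Then lock the turntable: push the red-knobbed lever away from you past its first detent, all the way to the second stop, and draw clear. Only push with the fingertips: the pin and the other parts ride round standing in their pockets, are not lifted out or tipped, and the things on the bench stay where they are.

Things in the scene. Friction and masses are not known exactly. Their poses are not given: they have to be found in the camera images.
- pickoff (a point): The pick-off place: fixed point 70 mm above the bench, 72 mm from the turntable's axis on the side of the yellow pointer. The pocket in line with the pointer is centred below it. The pointer is a low yellow arrow (top 30 mm above the bench) on the grey base plate, just outside the rim on the robot's side. This point's +x runs level from the pointer to the axis, z is up.
- pin_mid (a point): Stands upright, loose, in one of the six pockets; the point is on its axis at half its height. The polished steel pressure pin: bright, plain, 66 mm tall, 16 mm thick with a 25 mm foot and a tapered tip.
- turntable (a joint): Turning angle of the turntable, rad, counterclockwise from above, 0 at the start. Black cast disc 296 mm across, top 32 mm above the bench; six ring pockets (35 mm outside, 28 inside, 18 deep) every 60 degrees, 72 mm from the axis; six blue push pegs between them. Turns over half a turn either way, drag 2 to 4 N at the pegs, stays where left. Parts on it reach up to 106 mm above the bench.
- lever_knob (a point): Centre of the lever's red knob: upright cylinder 22 mm in diameter, 53 to 98 mm above the bench (this point at 78 mm), 85 mm from the lever's pivot. The steel arm under it lies 38 to 46 mm above the bench, over an aluminium quadrant (top at 32 mm) with a white mark (off), yellow mark (first detent), green mark (second stop).
- lever_pivot (a point): Point on the lever's upright pivot axis, 78 mm above the bench. The pivot stands on the grey base plate beside the turntable, to the right seen from the robot; its housing reaches 50 mm above the bench.
- lever (a joint): Angle of the lock lever, rad, counterclockwise from above (the knob moves away from the robot as it grows): 0 = off (start), about 0.36 to 0.56 = resting in the first detent, 0.9 = second and last stop (locked). Two sprung balls in the quadrant click over at about 0.20 and 0.72 rad; each pushes the lever off its crest, on or back, and climbing one takes about 5 to 12 N at the knob.
- peg0 (a point): Point on the axis of one of six upright blue pegs on the turntable: 16 mm in diameter, 125 mm from the turntable's axis, 32 to 100 mm above the bench (24 mm foot collar up to 38 mm); this point at 84 mm. Numbered counterclockwise, 60 degrees apart, each half-way between two pockets.
- peg1 (a point): Point on the axis of one of six upright blue pegs on the turntable: 16 mm in diameter, 125 mm from the turntable's axis, 32 to 100 mm above the bench (24 mm foot collar up to 38 mm); this point at 84 mm. Numbered counterclockwise, 60 degrees apart, each half-way between two pockets.
- peg2 (a point): Point on the axis of one of six upright blue pegs on the turntable: 16 mm in diameter, 125 mm from the turntable's axis, 32 to 100 mm above the bench (24 mm foot collar up to 38 mm); this point at 84 mm. Numbered counterclockwise, 60 degrees apart, each half-way between two pockets.
- peg3 (a point): Point on the axis of one of six upright blue pegs on the turntable: 16 mm in diameter, 125 mm from the turntable's axis, 32 to 100 mm above the bench (24 mm foot collar up to 38 mm); this point at 84 mm. Numbered counterclockwise, 60 degrees apart, each half-way between two pockets.
- peg4 (a point): Point on the axis of one of six upright blue pegs on the turntable: 16 mm in diameter, 125 mm from the turntable's axis, 32 to 100 mm above the bench (24 mm foot collar up to 38 mm); this point at 84 mm. Numbered counterclockwise, 60 degrees apart, each half-way between two pockets.
- peg5 (a point): Point on the axis of one of six upright blue pegs on the turntable: 16 mm in diameter, 125 mm from the turntable's axis, 32 to 100 mm above the bench (24 mm foot collar up to 38 mm); this point at 84 mm. Numbered counterclockwise, 60 degrees apart, each half-way between two pockets.
- connector_mid (a point): Stands upright, loose, in one of the six pockets; the point is on its axis at half its height. The brass inlet connector, 56 mm tall, 25 mm thick. Not to be disturbed in its pocket.
- retainer_mid (a point): Stands upright, loose, in one of the six pockets; the point is on its axis at half its height. The steel spring retainer, a low stepped cup 36 mm tall, 25 mm thick. Not to be disturbed in its pocket.
- injector_a_mid (a point): Stands upright, loose, in one of the six pockets; the point is on its axis at half its height. An injector: steel body with an olive-green rubber cap, 74 mm tall, 24 mm thick. Not to be disturbed in its pocket.
- injector_b_mid (a point): Stands upright, loose, in one of the six pockets; the point is on its axis at half its height. An injector: steel body with an olive-green rubber cap, 74 mm tall, 24 mm thick. Not to be disturbed in its pocket.
- injector_c_mid (a point): Stands upright, loose, in one of the six pockets; the point is on its axis at half its height. An injector: steel body with an olive-green rubber cap, 74 mm tall, 24 mm thick. Not to be disturbed in its pocket.
- driver: A screwdriver about 200 mm long, lying on the bench to the left; leave it alone. Origin on its underside.
- spray: A spray can, 60 mm thick and 160 mm tall, standing on the bench to the right; leave it alone. Origin at the centre of its underside.
Mind the look-alikes: they are no part of the job. What is shaped like the part that bears injector_c_mid but purple or turquoise is not meant.

How it is judged:
By the outcome, as a careful person would: the job done as asked, in the order asked, and still so for the second after the job is handed in, with the robot touching nothing.
It also fails if it takes over 67 s, if anything falls off the work surface, if the arm or the gripper's body presses on something with over 40 N, if the wrist force passes 120 N, or if a joint passes its speed limit or range.

## Working session

There is one attempt and no reset: what is moved stays moved. The work goes in short steps, Python scripts to look and compute and a shell command to move; the robot and the scene stay as the last step left them, time stands still between calls to the robot, and variables do not carry over. Pictures are saved under pics/ and viewed, and the job is handed in when it is done.

```bash
ls; mkdir -p pics
python3 - <<'E'
from plant import manip
import cv2, numpy as np
print(manip.state())
for n in ["top","side"]:
    f=manip.grab_frame(n); cv2.imwrite(f"pics/{n}0.png",f["image"]); print(n,f["K"],f["xyz"],f["rotation"],f.keys())
    np.savez(f"{n}0.npz",**{k:v for k,v in f.items() if isinstance(v,(np.ndarray,list,tuple))})
E
```

```text
pics
{'time': 0.0, 'joint_pos': array([ 1.09699582e+00,  5.33540722e-02,  1.61435429e+00, -2.02439263e-06,
        1.47597112e+00, -1.19006496e-01]), 'joint_vel': array([-8.86390886e-05,  1.94606392e-03, -1.88351192e-04, -9.55019950e-04,
       -8.30246547e-04,  1.16635374e-04]), 'joint_efforts': array([-2.72639627e-03, -3.93721998e+01, -3.70154142e+01, -4.57185943e-04,
        7.38984643e-03,  9.96452712e-06]), 'tool_pos': array([0.21683263, 0.58549784, 0.23002872]), 'tool_rot': array([ 4.91020928e-04,  8.20790949e-01,  5.71227738e-01, -9.20657670e-04]), 'contact_force': array([ 0.42174665, -0.45118133,  0.15654707]), 'ft_torque': array([ 0.02007312,  0.01803924, -0.05675221]), 'gripper_width': 0.999487012175042}
top [[392.66686482   0.         278.08845482]
 [  0.         392.66686482 207.88443785]
 [  0.           0.           1.        ]] [ 0.57776697 -0.02106487  0.9951973 ] [-0.70643933 -0.00384804  0.02097394  0.7074523 ] dict_keys(['image', 'z_map', 'K', 'xyz', 'rotation'])
side [[437.08780922   0.         277.25540354]
 [  0.         437.08780922 208.28399115]
 [  0.           0.           1.        ]] [ 0.56961532 -0.64857442  0.82239539] [ 0.93844104  0.34170618 -0.01836097 -0.04720364] dict_keys(['image', 'z_map', 'K', 'xyz', 'rotation'])
```

View pics/top0.png

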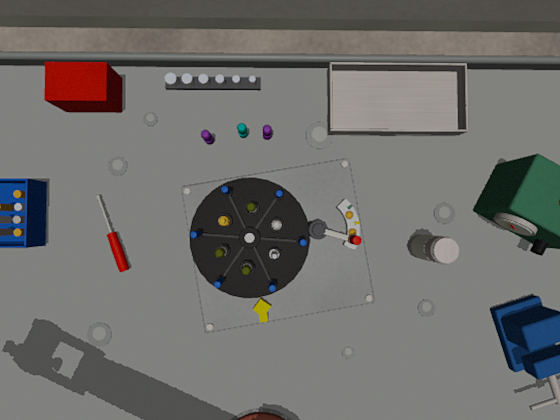

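View pics/side0.png

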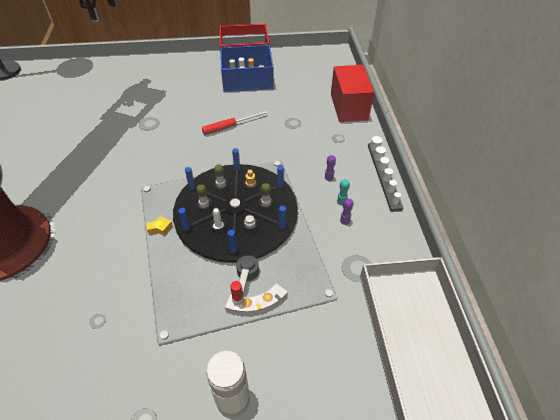

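Top view: black disc is centred near (249,238), with blue pegs at (225,189), (279,194), (303,242), (273,288), (217,284) and (194,235). The yellow pointer is at (262,310), the red knob at (356,240) and the lever pivot at (318,229). The pin could be confused with the bright tip at (274,253), the pale part at (277,225, probably the retainer), or the hub at (249,238). I'll check with crops and measure.

```bash
cat > h.py <<'E'
import numpy as np, cv2
from scipy.spatial.transform import Rotation as R
def rot(q): return R.from_quat([q[1],q[2],q[3],q[0]]).as_matrix()
def pix2w(f,u,v,z):
    K=f["K"]; d=rot(f["rotation"])@np.array([(u-K[0,2])/K[0,0],-(v-K[1,2])/K[1,1],-1.])
    return np.array(f["xyz"])+d*(z-f["xyz"][2])/d[2]
def w2pix(f,p):
    c=rot(f["rotation"]).T@(np.array(p)-f["xyz"]); K=f["K"]
    return np.array([K[0,2]+K[0,0]*c[0]/-c[2],K[1,2]+K[1,1]*-c[1]/-c[2]])
def cloud(f):
    K=f["K"];Z=f["z_map"];v,u=np.mgrid[:Z.shape[0],:Z.shape[1]]
    c=np.stack([(u-K[0,2])/K[0,0]*Z,-(v-K[1,2])/K[1,1]*Z,-Z],-1)
    return c@rot(f["rotation"]).T+np.array(f["xyz"])
def blobs(m,P,amin=6):
    n,l,s,c=cv2.connectedComponentsWithStats(m.astype(np.uint8))
    return [(c[i].round(1),s[i,4],np.median(P[(l==i)],0).round(4),P[l==i][:,2].max().round(3)) for i in range(1,n) if s[i,4]>=amin]
def pegs(f):
    h=cv2.cvtColor(f["image"],cv2.COLOR_BGR2HSV);P=cloud(f)
    m=(h[...,0]>100)&(h[...,0]<125)&(h[...,1]>140)&(h[...,2]>60)&(P[...,2]>.085)&(P[...,2]<.105)
    return m,P
E
python3 - <<'E'
import numpy as np,cv2
from h import *
f=dict(np.load("top0.npz")); s=dict(np.load("side0.npz"))
a=cv2.resize(f["image"][165:330,175:385],None,fx=3.6,fy=3.6,interpolation=cv2.INTER_CUBIC);cv2.imwrite("pics/c1.png",a)
a=cv2.resize(s["image"][140:320,140:330],None,fx=3.3,fy=3.3,interpolation=cv2.INTER_CUBIC);cv2.imwrite("pics/c2.png",a)
for n,g in (("top",f),("side",s)):
    m,P=pegs(g)
    print(n); [print(b) for b in blobs(m,P)]
    h=cv2.cvtColor(g["image"],cv2.COLOR_BGR2HSV)
    red=((h[...,0]<8)|(h[...,0]>172))&(h[...,1]>150)&(P[...,2]>.088)&(P[...,2]<.105)
    print("red",blobs(red,P))
    y=(abs(h[...,0].astype(int)-26)<6)&(h[...,1]>150)&(P[...,2]>.02)&(P[...,2]<.04)
    print("yel",blobs(y,P))
E
```

```text
top
(array([224.6, 188.9]), np.int32(36), array([0.6524, 0.0783, 0.1007]), np.float64(0.104))
(array([279. , 192.9]), np.int32(37), array([ 0.6432, -0.0449,  0.1003]), np.float64(0.104))
(array([193.4, 234.1]), np.int32(38), array([0.5503, 0.1496, 0.1002]), np.float64(0.104))
(array([302.9, 241.8]), np.int32(38), array([ 0.5315, -0.0992,  0.1011]), np.float64(0.104))
(array([217.1, 283.8]), np.int32(38), array([0.4374, 0.0952, 0.1006]), np.float64(0.105))
(array([272.1, 287.6]), np.int32(38), array([ 0.4287, -0.0286,  0.1006]), np.float64(0.103))
red [(array([76.5, 81.4]), np.int32(2544), array([0.8981, 0.4161, 0.1005]), np.float64(0.105)), (array([356.1, 239.8]), np.int32(65), array([ 0.5355, -0.2213,  0.0984]), np.float64(0.104))]
yel [(array([348.5, 214.6]), np.int32(31), array([ 0.5938, -0.2175,  0.0372]), np.float64(0.04)), (array([356.1, 222.8]), np.int32(8), array([ 0.5741, -0.2356,  0.0349]), np.float64(0.037)), (array([351.7, 231.4]), np.int32(24), array([ 0.5534, -0.2247,  0.0368]), np.float64(0.04)), (array([262.1, 309.5]), np.int32(234), array([ 0.3655, -0.0049,  0.0308])
[... 628 characters left out ...]
.8991, 0.4102, 0.0997]), np.float64(0.104)), (array([352.6,  95.6]), np.int32(16), array([0.8834, 0.3489, 0.0916]), np.float64(0.097)), (array([ 12.6, 206.4]), np.int32(14), array([0.0611, 0.0208, 0.0948]), np.float64(0.105)), (array([ 10. , 219.6]), np.int32(7), array([ 0.0642, -0.0162,  0.094 ]), np.float64(0.097)), (array([  3.2, 228.4]), np.int32(10), array([ 0.0562, -0.037 ,  0.0924]), np.float64(0.098)), (array([235.6, 286.6]), np.int32(103), array([ 0.5357, -0.2274,  0.0974]), np.float64(0.1))]
yel [(array([158.6, 224.6]), np.int32(219), array([ 0.3645, -0.0083,  0.0297]), np.float64(0.034)), (array([258.2, 306.1]), np.int32(13), array([ 0.5749, -0.2377,  0.0338]), np.float64(0.035))]
```

View pics/c1.png

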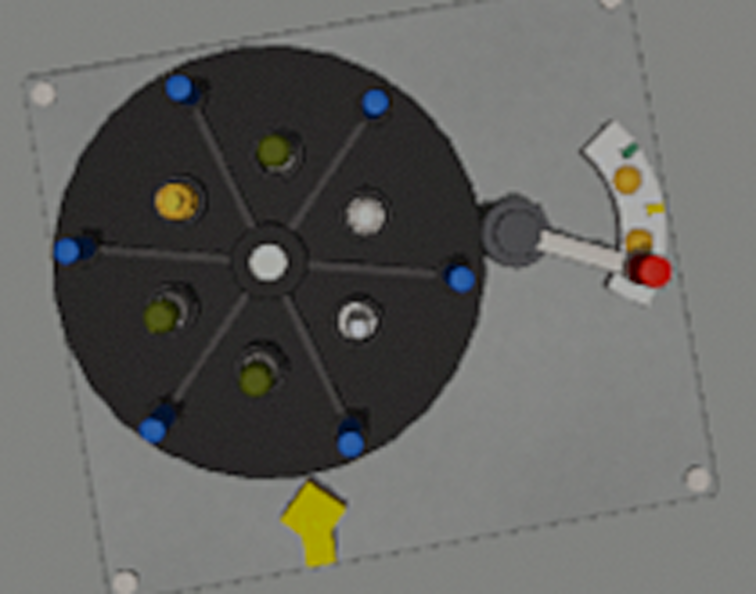

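View pics/c2.png

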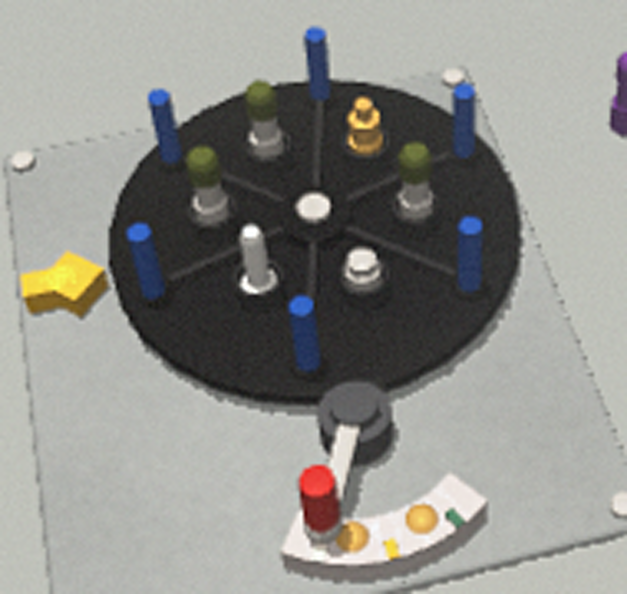

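The pin is confirmed: the tall bright one with a tapered tip at top (274,253). The retainer is the low cup at (277,225) and the hub is at (249,238). Next I'll compute the angles precisely.

```bash
cat >> h.py <<'E'
def measure(g,verbose=True):
    m,P=pegs(g); n,l,s,c=cv2.connectedComponentsWithStats(m.astype(np.uint8))
    pts=np.array([pix2w(g,*c[i],.1)[:2] for i in range(1,n) if s[i,4]>=10])
    # LSQ: centre + phase with radius .125 and 60deg
    from scipy.optimize import least_squares
    def res(p):
        a=np.arctan2(pts[:,1]-p[1],pts[:,0]-p[0]); d=(a-p[2]+np.pi/6)%(np.pi/3)-np.pi/6
        r=np.hypot(*(pts-p[:2]).T); return np.r_[r-.125,d*.125]
    p0=pts.mean(0) if len(pts)==6 else np.array([.540,.0245])
    a0=np.arctan2(*(pts[0]-p0)[::-1])
    q=least_squares(res,[*p0,a0]).x
    ph=np.degrees(q[2])%60
    h=cv2.cvtColor(g["image"],cv2.COLOR_BGR2HSV)
    y=(abs(h[...,0].astype(int)-27)<7)&(h[...,1]>130)&(P[...,2]>.022)&(P[...,2]<.038)&(P[...,0]<.45)
    n,l,s,c=cv2.connectedComponentsWithStats(y.astype(np.uint8)); k=1+np.argmax(s[1:,4]) if n>1 else None
    arr=pix2w(g,*c[k],.03)[:2] if k else None
    red=((h[...,0]<8)|(h[...,0]>172))&(h[...,1]>150)&(P[...,2]>.088)&(P[...,2]<.105)&(P[...,0]>.45)&(P[...,0]<.7)&(P[...,1]<-.1)
    kn=pix2w(g,*np.argwhere(red).mean(0)[::-1],.098)[:2] if red.any() else None
    print("pegs",len(pts),"axis",q[:2].round(4),"phase%60",ph.round(2),"rms",np.sqrt((res(q)**2).mean()).round(4),"arrow",arr,"arrow ang",np.degrees(np.arctan2(*(arr-q[:2])[::-1])).round(2) if arr is not None else None,"knob",kn)
    return q,pts,arr,kn
E
python3 - <<'E'
import numpy as np,cv2
from h import *
f=dict(np.load("top0.npz")); s=dict(np.load("side0.npz"))
for g in (f,s): print(measure(g)[1].round(4).tolist())
# pin: above-table points near expected
for g in (f,s):
    P=cloud(g); A=P[(abs(P[...,2]-.07)<.045)&(np.hypot(P[...,0]-.5,P[...,1]+.036)<.022)&(P[...,2]>.045)]
    print("pin pts",len(A),A.mean(0),A[:,2].max(), np.median(A[A[:,2]>.07],0))
# plate bolts (top picks): 
for uv in ((187,191),(345,163.5),(370,298.5),(209.5,327.5)): print(pix2w(f,*uv,.02)[:2].round(4))
print("pivot",pix2w(f,318,229,.05))
E
```

```text
pegs 6 axis [0.5407 0.0251] phase%60 25.74 rms 0.0004 arrow [ 0.36401577 -0.0053204 ] arrow ang -170.22 knob [ 0.53792588 -0.24711017]
[[0.6527, 0.079], [0.6434, -0.0449], [0.55, 0.1493], [0.5318, -0.0992], [0.4378, 0.0954], [0.4287, -0.0288]]
pegs 6 axis [0.5398 0.0219] phase%60 26.23 rms 0.0012 arrow [ 0.36293425 -0.00747611] arrow ang -170.57 knob [ 0.53539638 -0.2271659 ]
[[0.5491, 0.1477], [0.4364, 0.0927], [0.6516, 0.0782], [0.6422, -0.0472], [0.4287, -0.0351], [0.5311, -0.1049]]
pin pts 137 [ 0.50205015 -0.0347697   0.06323593] 0.10040102127089556 [ 0.50199235 -0.03340365  0.09603422]
pin pts 212 [ 0.50096655 -0.03940511  0.06477541] 0.09972379894252603 [ 0.50061414 -0.03963415  0.0880278 ]
[0.6541 0.1808]
[ 0.7231 -0.2127]
[ 0.3869 -0.2723]
[0.319  0.1239]
pivot [ 0.55992161 -0.14014454  0.05      ]
```

Choice: the pin is the tall bright post at top (274,253), at -124°. The pointer is at -170.3°, so the disc turns about -46° (clockwise). I'll push the peg at (272,288) to the left. First I carry the closed fingers across, high up.

```bash
python3 -m handwheel '[{"dx":-0.046,"dy":0.036},{"dx":-0.092,"dy":0.072},{"dx":-0.138,"dy":0.108},{"dx":-0.184,"dy":0.144},{"dx":-0.23,"dy":0.18}]' 255
python3 -m handwheel '[{"dx":-0.046,"dy":0.036},{"dx":-0.092,"dy":0.072},{"dx":-0.138,"dy":0.108},{"dx":-0.184,"dy":0.144},{"dx":-0.23,"dy":0.18}]'
python3 -m handwheel '[{"dx":-0.045,"dy":0.035,"az":-0.1},{"dx":-0.09,"dy":0.07,"az":-0.2},{"dx":-0.09,"dy":0.07,"az":-0.3},{"dx":-0.09,"dy":0.07,"az":-0.4},{"dx":-0.09,"dy":0.07,"az":-0.4}]'
python3 - <<'E'
from plant import manip
import cv2
from h import *
s=manip.state();print(s["tool_pos"],rot(s["tool_rot"]).round(3),s["joint_pos"],s["contact_force"])
f=manip.grab_frame("side");cv2.imwrite("pics/s1.png",f["image"])
f=manip.grab_frame("top");cv2.imwrite("pics/t1.png",f["image"])
E
```

```text
[0.21685998 0.58556271 0.23013346] [[ 0.347  0.938 -0.001]
 [ 0.938 -0.347 -0.002]
 [-0.002 -0.    -1.   ]] [ 1.09700542e+00  5.33532121e-02  1.61417983e+00 -4.51519351e-06
  1.47598814e+00 -1.18989428e-01] [ 0.15215247  0.36414313 -0.11306923]invalid input at $[0]: expected keys dx, dy, dz, ax, ay, az
invalid input at $[0]: expected keys dx, dy, dz, ax, ay, az
invalid input at $[0]: expected keys dx, dy, dz, ax, ay, az
```

All keys are required in every row.

```bash
python3 -m handwheel '[{"dx":-0.046,"dy":0.036,"dz":0,"ax":0,"ay":0,"az":0},{"dx":-0.092,"dy":0.072,"dz":0,"ax":0,"ay":0,"az":0},{"dx":-0.138,"dy":0.108,"dz":0,"ax":0,"ay":0,"az":0},{"dx":-0.184,"dy":0.144,"dz":0,"ax":0,"ay":0,"az":0},{"dx":-0.23,"dy":0.18,"dz":0,"ax":0,"ay":0,"az":0}]' 255
```

```text
time: 0.82
tool_pos: [0.3061, 0.3061, 0.2312]
tool_rot: [0.0, 0.821, 0.572, 0.0]
contact_force: [0.7, -0.4, 0.7]
gripper_width: -0.003
```

```bash
python3 -m handwheel '[{"dx":-0.046,"dy":0.036,"dz":0,"ax":0,"ay":0,"az":0},{"dx":-0.092,"dy":0.072,"dz":0,"ax":0,"ay":0,"az":0},{"dx":-0.138,"dy":0.108,"dz":0,"ax":0,"ay":0,"az":0},{"dx":-0.184,"dy":0.144,"dz":0,"ax":0,"ay":0,"az":0},{"dx":-0.23,"dy":0.18,"dz":0,"ax":0,"ay":0,"az":0}]'
python3 -m handwheel '[{"dx":-0.045,"dy":0.035,"dz":0,"ax":0,"ay":0,"az":-0.1},{"dx":-0.09,"dy":0.07,"dz":0,"ax":0,"ay":0,"az":-0.2},{"dx":-0.09,"dy":0.07,"dz":0,"ax":0,"ay":0,"az":-0.3},{"dx":-0.09,"dy":0.07,"dz":0,"ax":0,"ay":0,"az":-0.4},{"dx":-0.09,"dy":0.07,"dz":0,"ax":0,"ay":0,"az":-0.4}]'
python3 - <<'E'
from plant import manip
import cv2
from h import *
s=manip.state();print(s["tool_pos"],rot(s["tool_rot"]).round(3),s["joint_pos"],s["contact_force"])
f=manip.grab_frame("side");cv2.imwrite("pics/s1.png",f["image"])
f=manip.grab_frame("top");cv2.imwrite("pics/t1.png",f["image"])
E
```

```text
time: 1.45
tool_pos: [0.395, 0.0278, 0.2314]
tool_rot: [0.0, 0.821, 0.571, 0.001]
contact_force: [1.0, 0.1, 0.1]
gripper_width: 0.0
time: 2.08
tool_pos: [0.4291, -0.0792, 0.2311]
tool_rot: [-0.0, 0.692, 0.722, -0.0]
contact_force: [0.4, 0.9, -0.6]
gripper_width: -0.0
[ 0.42912541 -0.07923366  0.23107581] [[-0.044  0.999 -0.   ]
 [ 0.999  0.044  0.   ]
 [ 0.    -0.    -1.   ]] [-3.53459522e-01 -4.26230626e-01  2.02986788e+00  1.55473777e-05
  1.53836221e+00 -1.96782582e+00] [ 0.44372095  0.91732643 -0.62290133]
```

View pics/s1.png

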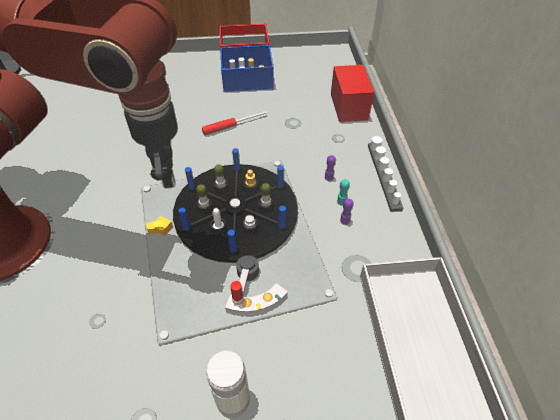

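View pics/t1.png

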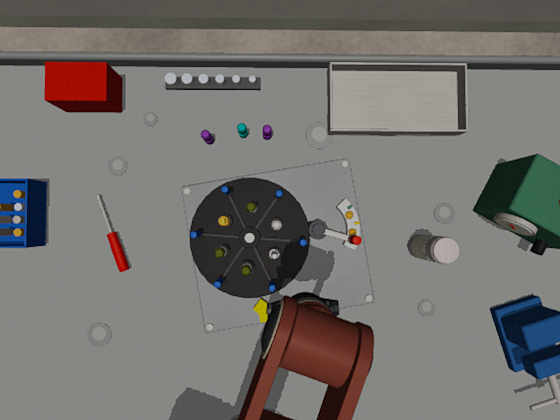

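Fingers are closed and hovering right of the target peg; nothing has been disturbed. Now I descend beside it.

```bash
python3 -m handwheel '[{"dx":0,"dy":0,"dz":0.05,"ax":0,"ay":0,"az":0},{"dx":0,"dy":0,"dz":0.1,"ax":0,"ay":0,"az":0},{"dx":0,"dy":0,"dz":0.145,"ax":0,"ay":0,"az":0},{"dx":0,"dy":0,"dz":0.17,"ax":0,"ay":0,"az":0},{"dx":0.01,"dy":0,"dz":0.17,"ax":0,"ay":0,"az":0}]'
python3 - <<'E'
from plant import manip
import cv2
from h import *
f=manip.grab_frame("side");cv2.imwrite("pics/s2.png",cv2.resize(f["image"][60:320,100:330],None,fx=2.3,fy=2.3)); measure(f)
E
```

```text
time: 2.8
tool_pos: [0.4269, -0.0681, 0.0592]
tool_rot: [-0.002, 0.691, 0.722, -0.001]
contact_force: [-0.4, 0.8, 0.9]
gripper_width: -0.001
pegs 5 axis [0.5405 0.0214] phase%60 26.45 rms 0.002 arrow [ 0.36049363 -0.01327025] arrow ang -169.1 knob [ 0.53542611 -0.22748603]
```

View pics/s2.png

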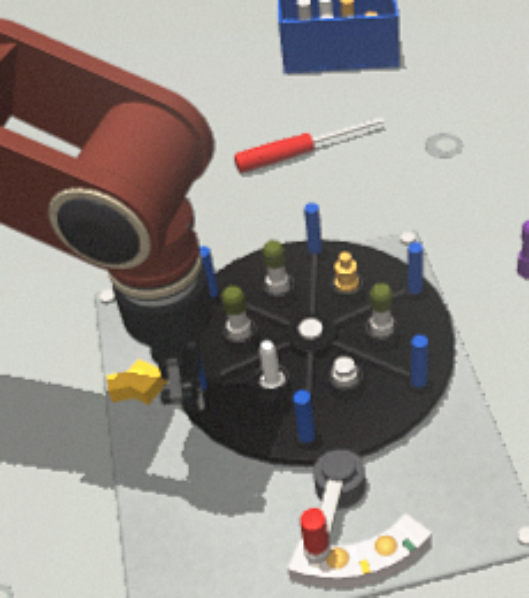

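```bash
cat > plan.py <<'E'
import sys
from h import *
from plant import manip
s=manip.state(); M=rot(s["tool_rot"]); p=s["tool_pos"]
off=float(sys.argv[1]); C=np.array([.5405,.0245])
n=M[:2,0]/np.linalg.norm(M[:2,0])
for a in map(float,sys.argv[2:]):
    t=np.radians(a); peg=C+.125*np.array([np.cos(t),np.sin(t)])
    d=np.r_[peg-n*off-p[:2],.06-p[2]]; print(a,(M.T@d).round(4))
E
python3 plan.py .0225 -153 -157 -161 -165 -169
```

```text
-153.0 [0.0127 0.0026 0.0009]
-157.0 [ 0.0207 -0.0008  0.0009]
-161.0 [ 0.029  -0.0035  0.0009]
-165.0 [ 0.0375 -0.0057  0.0009]
-169.0 [ 0.046  -0.0073  0.0009]
```

```bash
python3 -m handwheel '[{"dx":0.007,"dy":0.002,"dz":0,"ax":0,"ay":0,"az":0},{"dx":0.013,"dy":0.002,"dz":0,"ax":0,"ay":0,"az":0},{"dx":0.017,"dy":0.001,"dz":0,"ax":0,"ay":0,"az":0},{"dx":0.021,"dy":-0.001,"dz":0,"ax":0,"ay":0,"az":0},{"dx":0.025,"dy":-0.002,"dz":0,"ax":0,"ay":0,"az":0}]'
python3 - <<'E'
from plant import manip
import cv2
from h import *
for n in ("side","top"):
    f=manip.grab_frame(n);cv2.imwrite(f"pics/{n}3.png",cv2.resize(f["image"][130:330,100:330],None,fx=2.5,fy=2.5)); measure(f)
E
```

```text
time: 3.48
tool_pos: [0.4259, -0.0446, 0.0621]
tool_rot: [0.001, 0.691, 0.723, -0.0]
contact_force: [-2.2, -3.3, 4.2]
gripper_width: -0.005
pegs 5 axis [0.5406 0.0217] phase%60 23.49 rms 0.0016 arrow [ 0.35739384 -0.00694179] arrow ang -171.13 knob [ 0.53535427 -0.22713268]
pegs 5 axis [0.5407 0.0251] phase%60 22.36 rms 0.0004 arrow None arrow ang None knob [ 0.53782952 -0.24817434]
```

View pics/side3.png

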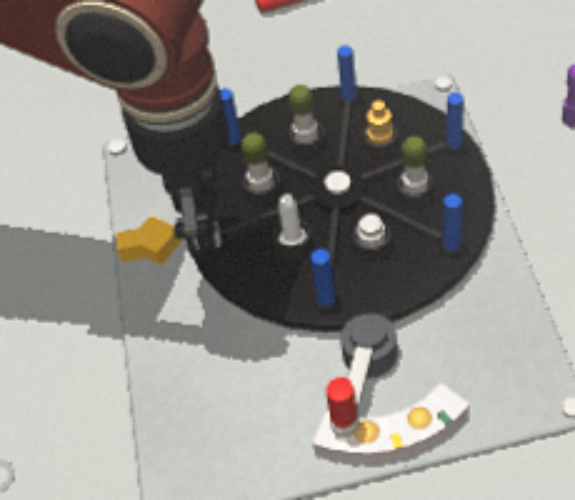

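The peg is moving with the finger: the disc has turned -3.4° at about 3 N. Continuing.

```bash
sed -i 's/C=np.array.*/C=np.array([.5407,.0251])/' plan.py; python3 plan.py .022 -158 -160 -163 -166 -169 -172
```

```text
-158.0 [0.0002 0.0002 0.0017]
-160.0 [ 0.0043 -0.0012  0.0017]
-163.0 [ 0.0106 -0.003   0.0017]
-166.0 [ 0.017  -0.0045  0.0017]
-169.0 [ 0.0234 -0.0056  0.0017]
-172.0 [ 0.0299 -0.0064  0.0017]
```

```bash
python3 -m handwheel '[{"dx":0.004,"dy":-0.001,"dz":0,"ax":0,"ay":0,"az":0},{"dx":0.01,"dy":-0.003,"dz":0,"ax":0,"ay":0,"az":0},{"dx":0.017,"dy":-0.0045,"dz":0,"ax":0,"ay":0,"az":0},{"dx":0.0235,"dy":-0.0055,"dz":0,"ax":0,"ay":0,"az":0},{"dx":0.029,"dy":-0.006,"dz":0,"ax":0,"ay":0,"az":0}]'
python3 plan.py .022 -172 -174 -176 -178 -180 -182 -184 -186 -188 -190 -192
```

```text
time: 4.2
tool_pos: [0.4174, -0.0157, 0.0614]
tool_rot: [-0.001, 0.691, 0.723, -0.001]
contact_force: [-6.5, -3.9, 7.9]
gripper_width: -0.003
-172.0 [0.0014 0.0006 0.0014]
-174.0 [0.0057 0.0003 0.0014]
-176.0 [0.0101 0.0001 0.0014]
-178.0 [0.0144 0.0001 0.0014]
-180.0 [0.0188 0.0002 0.0014]
-182.0 [0.0232 0.0004 0.0014]
-184.0 [0.0275 0.0009 0.0014]
-186.0 [0.0318 0.0015 0.0014]
-188.0 [0.0361 0.0022 0.0014]
-190.0 [0.0404 0.0031 0.0014]
-192.0 [0.0446 0.0041 0.0014]
```

```bash
python3 -m handwheel '[{"dx":0,"dy":0,"dz":0,"ax":0,"ay":0,"az":0},{"dx":0,"dy":0,"dz":0,"ax":0,"ay":0,"az":0}]'
python3 - <<'E'
from plant import manip
import cv2
from h import *
print(manip.state()["tool_pos"],manip.state()["ft_torque"])
for n in ("side","top","wrist"):
    f=manip.grab_frame(n);cv2.imwrite(f"pics/{n}4.png",cv2.resize(f["image"][130:330,100:330],None,fx=2.5,fy=2.5) if n!="wrist" else f["image"]); 
    if n!="wrist": measure(f)
E
```

```text
time: 4.45
tool_pos: [0.418, -0.0151, 0.0613]
tool_rot: [-0.001, 0.691, 0.723, -0.0]
contact_force: [-2.6, 0.2, 4.4]
gripper_width: -0.003
[ 0.41801974 -0.01513341  0.06128051] [0.03232515 0.32413159 0.0189719 ]
pegs 5 axis [0.5399 0.0206] phase%60 9.05 rms 0.0015 arrow [ 0.37600713 -0.00789994] arrow ang -170.14 knob [ 0.53519172 -0.22705326]
pegs 5 axis [0.5407 0.0251] phase%60 8.32 rms 0.0005 arrow None arrow ang None knob [ 0.53779525 -0.24771729]
```

View pics/side4.png

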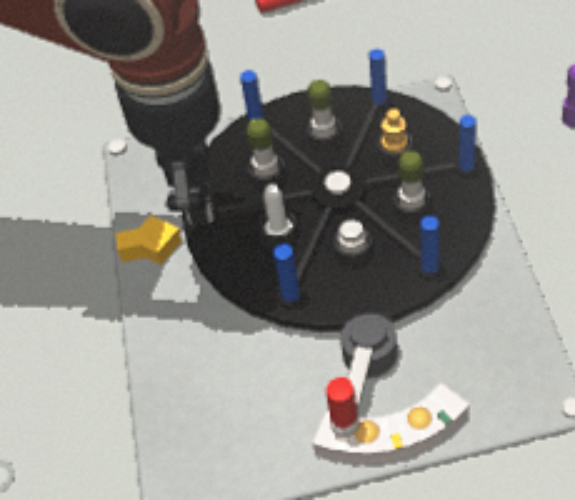

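View pics/wrist4.png

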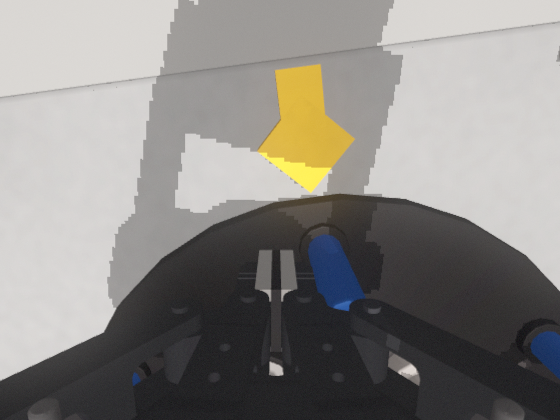

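Side and wrist views show the pin upright and the disc turned -17.4°. The peg top appears to touch the wider part of the finger (wrist ~ (350,300)), so I'll back off and raise the tool until only the fingertip pushes.

```bash
python3 -m handwheel '[{"dx":-0.005,"dy":0,"dz":0,"ax":0,"ay":0,"az":0},{"dx":-0.01,"dy":0,"dz":-0.005,"ax":0,"ay":0,"az":0},{"dx":-0.01,"dy":0,"dz":-0.02,"ax":0,"ay":0,"az":0},{"dx":-0.005,"dy":0,"dz":-0.02,"ax":0,"ay":0,"az":0},{"dx":-0.001,"dy":0,"dz":-0.02,"ax":0,"ay":0,"az":0}]'
python3 - <<'E'
from plant import manip
import cv2
from h import *
print(manip.state()["tool_pos"],manip.state()["ft_torque"])
for n in ("top","wrist"):
    f=manip.grab_frame(n);cv2.imwrite(f"pics/{n}5.png",f["image"]); 
    if n!="wrist": measure(f)
E
```

```text
time: 5.22
tool_pos: [0.4186, -0.0161, 0.0816]
tool_rot: [0.0, 0.691, 0.723, 0.0]
contact_force: [0.0, -0.3, 0.1]
gripper_width: 0.001
[ 0.41860612 -0.01614577  0.08164476] [ 0.04790355 -0.00389743  0.02236278]
pegs 5 axis [0.5408 0.0251] phase%60 8.34 rms 0.0005 arrow None arrow ang None knob [ 0.53802758 -0.24765273]
```

View pics/wrist5.png

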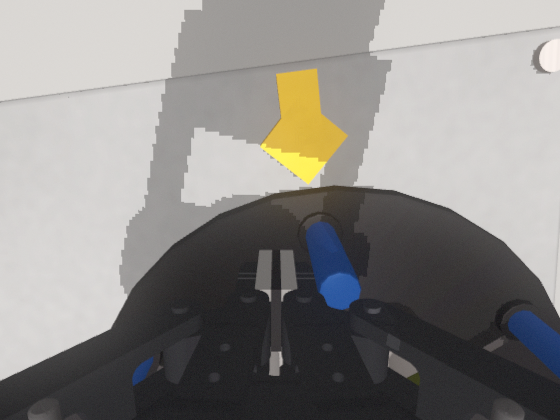

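Raised, the tip now stands beside the top 18 mm of the peg. I'll advance and see where contact comes.

```bash
python3 -m handwheel '[{"dx":0.003,"dy":0,"dz":0,"ax":0,"ay":0,"az":0},{"dx":0.006,"dy":0,"dz":0,"ax":0,"ay":0,"az":0},{"dx":0.009,"dy":0,"dz":0,"ax":0,"ay":0,"az":0},{"dx":0.012,"dy":0,"dz":0,"ax":0,"ay":0,"az":0}]'
python3 - <<'E'
from plant import manip
import cv2
from h import *
print(manip.state()["tool_pos"],manip.state()["ft_torque"])
for n in ("top","wrist"):
    f=manip.grab_frame(n);cv2.imwrite(f"pics/{n}6.png",f["image"]); 
    if n!="wrist": measure(f)
E
```

```text
time: 5.82
tool_pos: [0.4176, -0.0044, 0.081]
tool_rot: [-0.0, 0.691, 0.723, -0.0]
contact_force: [-1.2, -2.6, -0.6]
gripper_width: -0.004
[ 0.41758072 -0.00438299  0.08104548] [-0.32348414  0.24720524  0.02594481]
pegs 5 axis [0.5407 0.0249] phase%60 4.0 rms 0.0003 arrow None arrow ang None knob [ 0.53786297 -0.24824251]
```

View pics/wrist6.png

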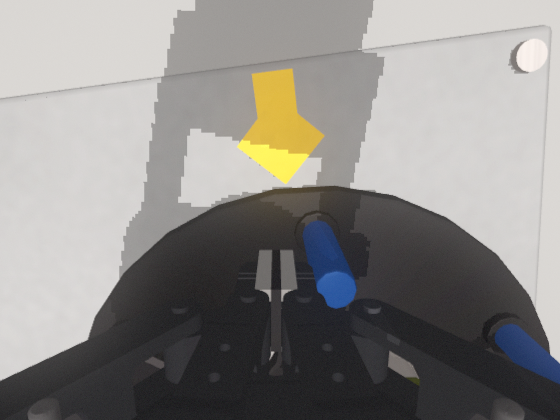

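Fingertip contact is confirmed (2.6 N, disc now -21.7°, offset 20.7 mm).

```bash
sed -i 's/\.06-p\[2\]/.081-p[2]/' plan.py; python3 plan.py .0207 -176 -178 -180 -182 -184 -186 -188 -190 -192 -194 -196 -198 -200
```

```text
-176.0 [-0.0003 -0.0011  0.0003]
-178.0 [ 0.004  -0.0012  0.0003]
-180.0 [ 0.0084 -0.001   0.0003]
-182.0 [ 0.0127 -0.0008  0.0003]
-184.0 [ 0.0171 -0.0003  0.0003]
-186.0 [0.0214 0.0002 0.0003]
-188.0 [0.0257 0.001  0.0003]
-190.0 [0.03   0.0018 0.0003]
-192.0 [0.0342 0.0029 0.0003]
-194.0 [0.0384 0.004  0.0003]
-196.0 [0.0426 0.0054 0.0003]
-198.0 [0.0467 0.0068 0.0003]
-200.0 [0.0507 0.0084 0.0004]
```

```bash
python3 -m handwheel '[{"dx":0.004,"dy":0,"dz":0,"ax":0,"ay":0,"az":0},{"dx":0.0105,"dy":0,"dz":0,"ax":0,"ay":0,"az":0},{"dx":0.017,"dy":0,"dz":0,"ax":0,"ay":0,"az":0},{"dx":0.0235,"dy":0.001,"dz":0,"ax":0,"ay":0,"az":0},{"dx":0.03,"dy":0.002,"dz":0,"ax":0,"ay":0,"az":0}]'
python3 - <<'E'
from plant import manip
import cv2
from h import *
print(manip.state()["tool_pos"])
for n in ("side","top"):
    f=manip.grab_frame(n);cv2.imwrite(f"pics/{n}7.png",f["image"]); measure(f)
E
python3 plan.py .0207 -189 -191 -193 -195 -197 -199 -200
```

```text
time: 6.55
tool_pos: [0.4184, 0.0261, 0.0813]
tool_rot: [-0.0, 0.691, 0.723, -0.0]
contact_force: [-2.1, -2.2, 0.5]
gripper_width: 0.003
[0.41844907 0.02612166 0.0812693 ]
pegs 5 axis [0.5399 0.0216] phase%60 50.5 rms 0.0015 arrow [ 0.36514293 -0.00780641] arrow ang -170.44 knob [ 0.53545236 -0.22728246]
pegs 5 axis [0.5408 0.0249] phase%60 49.05 rms 0.0004 arrow [ 0.37363137 -0.0145692 ] arrow ang -166.7 knob [ 0.53796097 -0.24775236]
-189.0 [-0.0026 -0.0008  0.0004]
-191.0 [0.0016 0.0002 0.0004]
-193.0 [0.0059 0.0013 0.0004]
-195.0 [0.01   0.0025 0.0004]
-197.0 [0.0142 0.0039 0.0004]
-199.0 [0.0183 0.0054 0.0004]
-200.0 [0.0203 0.0063 0.0004]
```

View pics/side7.png

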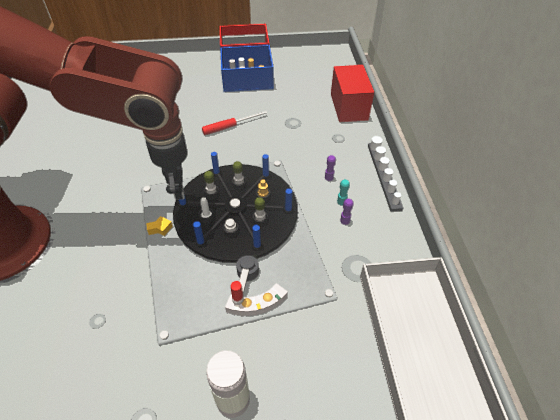

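The disc is at -36.7° with all parts upright. About 9.3° remain; I'll advance roughly 8°.

```bash
python3 -m handwheel '[{"dx":0.003,"dy":0.001,"dz":0,"ax":0,"ay":0,"az":0},{"dx":0.007,"dy":0.002,"dz":0,"ax":0,"ay":0,"az":0},{"dx":0.011,"dy":0.003,"dz":0,"ax":0,"ay":0,"az":0},{"dx":0.015,"dy":0.004,"dz":0,"ax":0,"ay":0,"az":0},{"dx":0.017,"dy":0.005,"dz":0,"ax":0,"ay":0,"az":0}]'
python3 - <<'E'
from plant import manip
import cv2
from h import *
print(manip.state()["tool_pos"])
for n in ("side","top"):
    f=manip.grab_frame(n);cv2.imwrite(f"pics/{n}8.png",f["image"]); measure(f)
E
```

```text
time: 7.28
tool_pos: [0.4228, 0.0431, 0.0813]
tool_rot: [-0.0, 0.691, 0.723, 0.0]
contact_force: [-1.9, -1.2, 0.1]
gripper_width: -0.0
[0.42283241 0.04308078 0.08131056]
pegs 5 axis [0.5399 0.0217] phase%60 42.54 rms 0.0014 arrow [ 0.36383154 -0.00800046] arrow ang -170.43 knob [ 0.53533094 -0.22750604]
pegs 5 axis [0.5409 0.0249] phase%60 41.73 rms 0.0004 arrow [ 0.37478097 -0.02309859] arrow ang -163.87 knob [ 0.53760973 -0.2427794 ]
```

```bash
python3 -m handwheel '[{"dx":0.002,"dy":0.0005,"dz":0,"ax":0,"ay":0,"az":0},{"dx":0.004,"dy":0.0015,"dz":0,"ax":0,"ay":0,"az":0},{"dx":0.004,"dy":0.0015,"dz":0,"ax":0,"ay":0,"az":0}]'
python3 - <<'E'
from plant import manip
from h import *
print(manip.state()["tool_pos"])
for n in ("side","top"): measure(manip.grab_frame(n))
E
```

```text
time: 7.75
tool_pos: [0.4242, 0.0471, 0.0813]
tool_rot: [-0.0, 0.691, 0.723, 0.0]
contact_force: [-0.3, 0.2, 0.9]
gripper_width: 0.0
[0.42416976 0.04714162 0.08129582]
pegs 5 axis [0.5399 0.0216] phase%60 40.65 rms 0.0014 arrow [ 0.36485168 -0.0073149 ] arrow ang -170.63 knob [ 0.53520055 -0.22725718]
pegs 5 axis [0.5408 0.0251] phase%60 39.89 rms 0.0004 arrow [ 0.37537435 -0.01958698] arrow ang -164.89 knob [ 0.53786297 -0.24824251]
```

The disc phase is within 0.15° of target. Draw back, rise, then look.

```bash
python3 -m handwheel '[{"dx":-0.01,"dy":0,"dz":0,"ax":0,"ay":0,"az":0},{"dx":-0.03,"dy":0,"dz":-0.02,"ax":0,"ay":0,"az":0},{"dx":-0.06,"dy":0,"dz":-0.06,"ax":0,"ay":0,"az":0},{"dx":-0.1,"dy":0,"dz":-0.1,"ax":0,"ay":0,"az":0},{"dx":-0.15,"dy":0,"dz":-0.12,"ax":0,"ay":0,"az":0}]'
python3 -m handwheel '[{"dx":-0.04,"dy":-0.01,"dz":0,"ax":0,"ay":0,"az":0},{"dx":-0.08,"dy":-0.01,"dz":0,"ax":0,"ay":0,"az":0},{"dx":-0.12,"dy":-0.01,"dz":0,"ax":0,"ay":0,"az":0},{"dx":-0.12,"dy":-0.01,"dz":0,"ax":0,"ay":0,"az":0}]'
python3 - <<'E'
from plant import manip
import cv2
from h import *
print(manip.state()["tool_pos"])
for n in ("side","top"):
    f=manip.grab_frame(n);measure(f);cv2.imwrite(f"pics/{n}9.png",cv2.resize(f["image"][140:340,140:400],None,fx=3,fy=3,interpolation=cv2.INTER_CUBIC))
    np.savez(n+"9.npz",**f)
    P=cloud(f);C=np.array([.5407,.0251]);t=np.radians(-170.25);e=C+.072*np.array([np.cos(t),np.sin(t)])
    A=P[(P[...,2]>.08)&(P[...,2]<.105)&(np.hypot(P[...,0]-e[0],P[...,1]-e[1])<.025)]
    print("exp",e,"pin top",len(A),np.median(A,0),A[:,2].max())
E
```

```text
time: 8.48
tool_pos: [0.4318, -0.1048, 0.2044]
tool_rot: [0.002, 0.691, 0.723, 0.001]
contact_force: [1.4, 0.2, -0.3]
gripper_width: 0.002
time: 8.98
tool_pos: [0.4258, -0.2258, 0.2013]
tool_rot: [-0.0, 0.692, 0.722, -0.0]
contact_force: [-0.7, 0.3, 1.0]
gripper_width: 0.001
[ 0.42582495 -0.22580384  0.20132159]
pegs 6 axis [0.5401 0.021 ] phase%60 40.81 rms 0.0017 arrow [ 0.38687889 -0.00722925] arrow ang -169.57 knob [ 0.53549425 -0.22731497]
exp [0.46973996 0.01290684] pin top 57 [0.47038571 0.00762703 0.09226486] 0.09963751748471639
pegs 6 axis [0.5408 0.025 ] phase%60 39.89 rms 0.0004 arrow [ 0.36392297 -0.00536179] arrow ang -170.25 knob [ 0.53789281 -0.24724165]
exp [0.46973996 0.01290684] pin top 43 [0.47253675 0.01210833 0.09555072] 0.10007709383927554
```

View pics/top9.png

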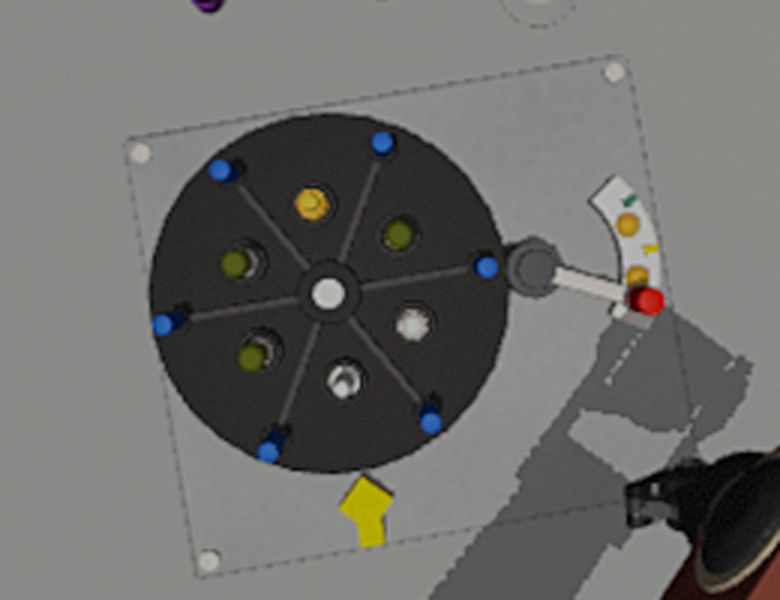

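View pics/side9.png

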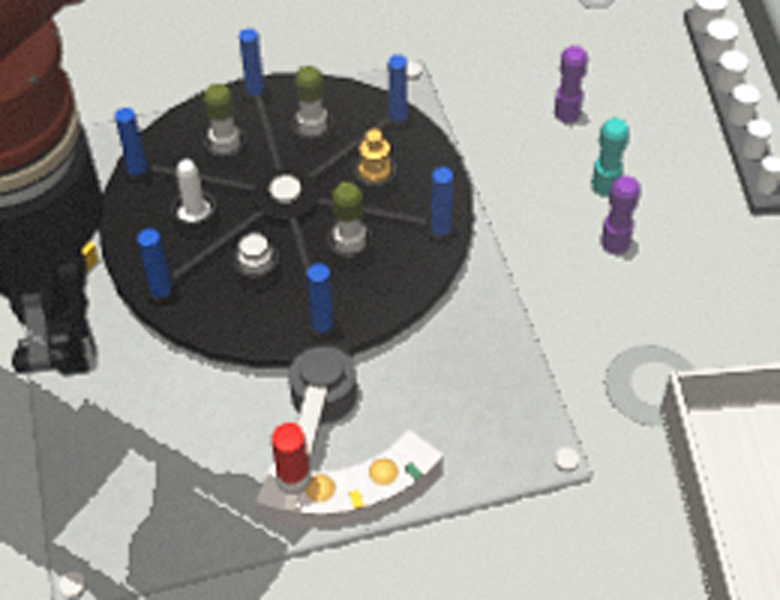

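In the top crop the pin (343,383) stands on the line from the hub (328,293) to the pointer (367,510), with pegs at phase 39.9° and arrow at -170.25°. All parts are upright and the lever is still off. Next I go to the near side of the knob and down.

```bash
python3 -m handwheel '[{"dx":0.004,"dy":0.025,"dz":0.03,"ax":0,"ay":0,"az":0},{"dx":0.006,"dy":0.045,"dz":0.08,"ax":0,"ay":0,"az":0},{"dx":0.006,"dy":0.045,"dz":0.12,"ax":0,"ay":0,"az":0},{"dx":0.006,"dy":0.045,"dz":0.13,"ax":0,"ay":0,"az":0},{"dx":0.006,"dy":0.045,"dz":0.13,"ax":0,"ay":0,"az":0}]'
python3 - <<'E'
from plant import manip
import cv2
from h import *
f=manip.grab_frame("wrist");cv2.imwrite("pics/w10.png",f["image"])
f=manip.grab_frame("side");cv2.imwrite("pics/s10.png",cv2.resize(f["image"][140:340,140:400],None,fx=3,fy=3,interpolation=cv2.INTER_CUBIC))
E
```

```text
time: 9.7
tool_pos: [0.4709, -0.2147, 0.0716]
tool_rot: [-0.0, 0.691, 0.723, 0.0]
contact_force: [0.7, 0.6, 0.2]
gripper_width: 0.002
```

View pics/s10.png

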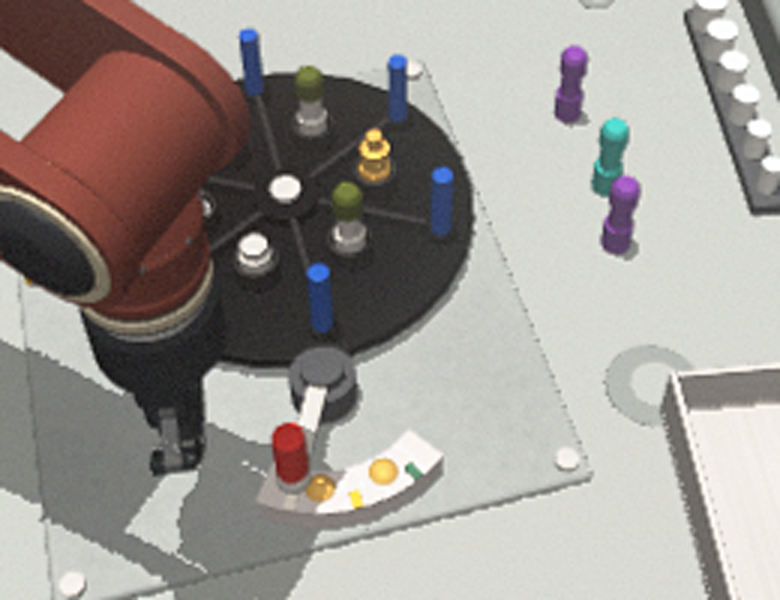

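View pics/w10.png

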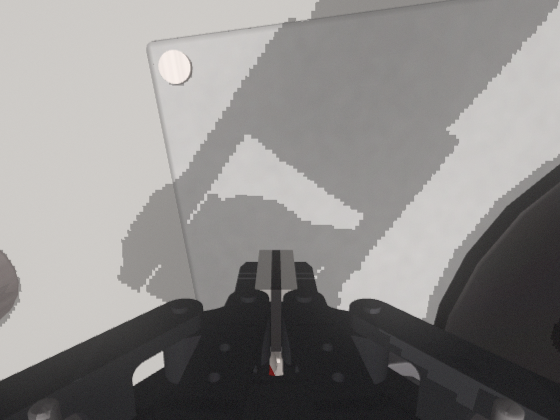

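```bash
cat > plan2.py <<'E'
import sys
from h import *
from plant import manip
s=manip.state(); M=rot(s["tool_rot"]); p=s["tool_pos"]
off=float(sys.argv[1]); C=np.array([.560,-.140]); n=M[:2,1]
for a in map(float,sys.argv[2:]):
    t=np.radians(-106.2)+a; k=C+.085*np.array([np.cos(t),np.sin(t)])
    d=np.r_[k-n*off-p[:2],0]; print(a,(M.T@d).round(4))
E
python3 plan2.py .022 0 .1 .2 .3 .4 .5 .6 .7 .8 .9 .95
```

```text
0.0 [-0.0086  0.0418  0.0001]
0.1 [-0.011   0.0499  0.0002]
0.2 [-0.0125  0.0583  0.0002]
0.3 [-0.0131  0.0668  0.0002]
0.4 [-0.0129  0.0753  0.0003]
0.5 [-0.0119  0.0837  0.0003]
0.6 [-0.01    0.092   0.0003]
0.7 [-0.0074  0.1     0.0003]
0.8 [-0.0039  0.1078  0.0003]
0.9 [0.0004 0.1152 0.0003]
0.95 [0.0027 0.1187 0.0003]
```

```bash
python3 -m handwheel '[{"dx":-0.004,"dy":0.015,"dz":0,"ax":0,"ay":0,"az":0},{"dx":-0.008,"dy":0.03,"dz":0,"ax":0,"ay":0,"az":0},{"dx":-0.01,"dy":0.04,"dz":0,"ax":0,"ay":0,"az":0},{"dx":-0.011,"dy":0.046,"dz":0,"ax":0,"ay":0,"az":0},{"dx":-0.012,"dy":0.052,"dz":0,"ax":0,"ay":0,"az":0}]'
python3 - <<'E'
from plant import manip
import cv2
from h import *
f=manip.grab_frame("side");measure(f);cv2.imwrite("pics/s11.png",cv2.resize(f["image"][140:340,140:400],None,fx=3,fy=3,interpolation=cv2.INTER_CUBIC))
E
```

```text
time: 10.42
tool_pos: [0.5199, -0.2253, 0.0712]
tool_rot: [-0.004, 0.691, 0.723, -0.004]
contact_force: [-22.6, -0.8, 16.9]
gripper_width: 0.001
pegs 4 axis [0.54   0.0205] phase%60 41.09 rms 0.0015 arrow [ 0.35842576 -0.01084837] arrow ang -170.21 knob [ 0.54125243 -0.22905637]
```

View pics/s11.png

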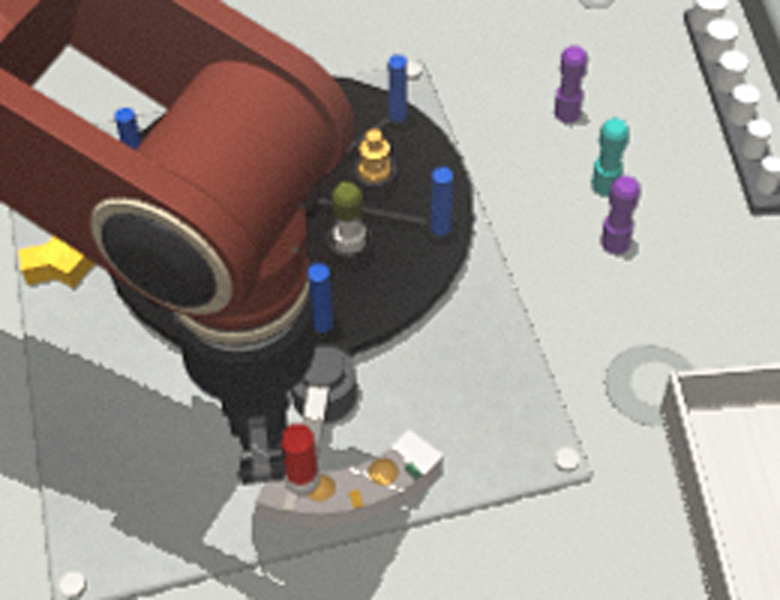

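The knob is engaged and climbing the first ball, but there's an upward force on the tool, as at the peg earlier. I'll back off and raise 10 mm so only the tips bear.

```bash
python3 -m handwheel '[{"dx":0,"dy":-0.008,"dz":0,"ax":0,"ay":0,"az":0},{"dx":0,"dy":-0.016,"dz":-0.005,"ax":0,"ay":0,"az":0},{"dx":0,"dy":-0.016,"dz":-0.01,"ax":0,"ay":0,"az":0},{"dx":0,"dy":-0.01,"dz":-0.01,"ax":0,"ay":0,"az":0},{"dx":0,"dy":-0.006,"dz":-0.01,"ax":0,"ay":0,"az":0}]'
python3 - <<'E'
from plant import manip
print(manip.state()["tool_pos"],manip.state()["ft_torque"])
E
python3 plan2.py .022 0 .1 .2 .3 .4 .5 .6 .7 .8 .9 .95
```

```text
time: 11.1
tool_pos: [0.5182, -0.2253, 0.0816]
tool_rot: [0.0, 0.691, 0.723, 0.0]
contact_force: [0.4, 0.2, 0.3]
gripper_width: -0.002
[ 0.51820657 -0.22528161  0.08163244] [-0.01319538  0.04877168 -0.00957798]
0.0 [ 0.0028 -0.0038 -0.    ]
0.1 [0.0005 0.0044 0.    ]
0.2 [-0.001   0.0128  0.    ]
0.3 [-0.0017  0.0212  0.    ]
0.4 [-0.0015  0.0297  0.    ]
0.5 [-0.0004  0.0382  0.    ]
0.6 [0.0014 0.0464 0.    ]
0.7 [0.0041 0.0545 0.    ]
0.8 [0.0076 0.0623 0.    ]
0.9 [0.0118 0.0696 0.0001]
0.95 [0.0142 0.0731 0.0001]
```

```bash
python3 -m handwheel '[{"dx":0,"dy":0.004,"dz":0,"ax":0,"ay":0,"az":0},{"dx":0,"dy":0.008,"dz":0,"ax":0,"ay":0,"az":0},{"dx":-0.001,"dy":0.012,"dz":0,"ax":0,"ay":0,"az":0},{"dx":-0.001,"dy":0.016,"dz":0,"ax":0,"ay":0,"az":0}]'
python3 - <<'E'
from plant import manip
import cv2
from h import *
f=manip.grab_frame("side");measure(f);cv2.imwrite("pics/s12.png",cv2.resize(f["image"][140:340,140:400],None,fx=3,fy=3,interpolation=cv2.INTER_CUBIC))
f=manip.grab_frame("top");cv2.imwrite("pics/t12.png",cv2.resize(f["image"][140:340,180:440],None,fx=3,fy=3,interpolation=cv2.INTER_CUBIC))
E
```

```text
time: 11.6
tool_pos: [0.5311, -0.2272, 0.0812]
tool_rot: [-0.002, 0.691, 0.723, -0.004]
contact_force: [-9.1, -6.9, 3.7]
gripper_width: 0.003
pegs 3 axis [0.54   0.0248] phase%60 39.57 rms 0.0008 arrow [ 0.36276211 -0.00766244] arrow ang -169.62 knob [ 0.55252011 -0.23045378]
```

View pics/s12.png

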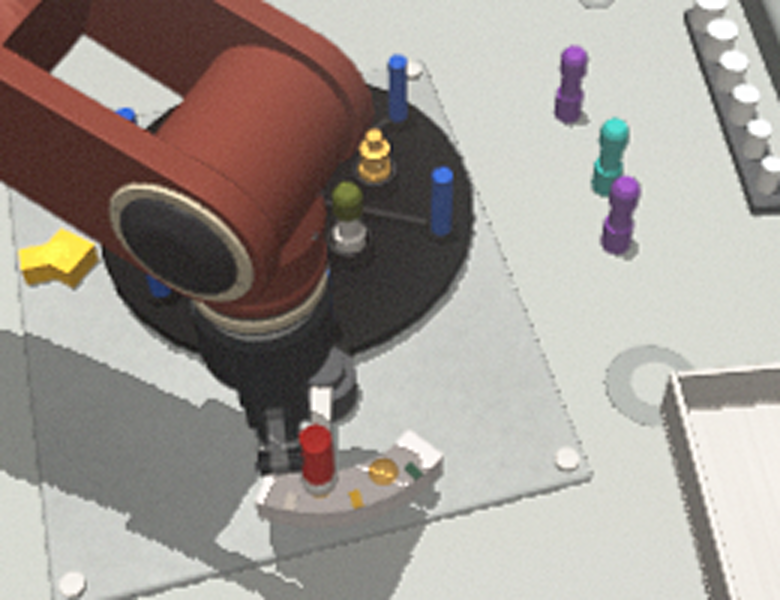

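View pics/t12.png

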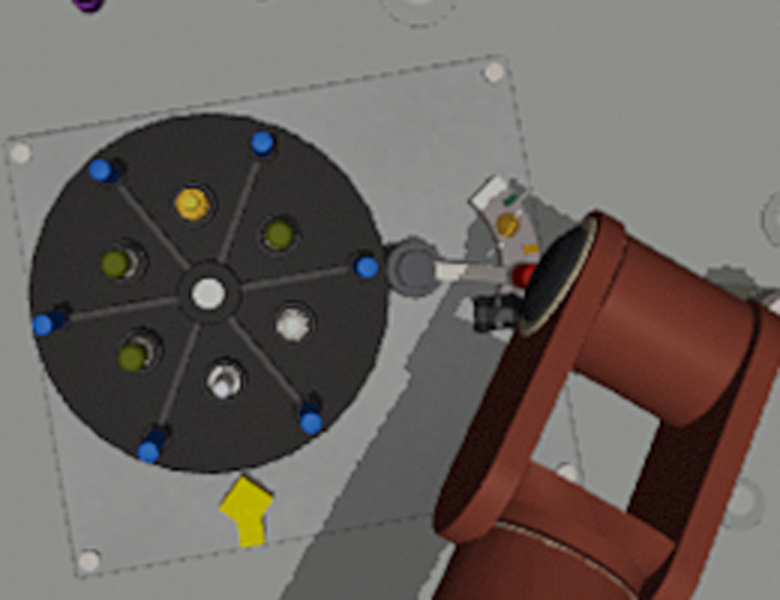

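The top view shows the pin still at the pointer; the knob is on the first crest (θ≈0.2). Pushing on.

```bash
python3 plan2.py .021 .2 .3 .4 .5 .6 .7 .8 .9 .95
```

```text
0.2 [ 0.0008 -0.0009  0.    ]
0.3 [ 0.0002  0.0076 -0.    ]
0.4 [ 0.0003  0.0161 -0.    ]
0.5 [ 0.0014  0.0245 -0.0001]
0.6 [ 0.0033  0.0328 -0.0001]
0.7 [ 0.0059  0.0409 -0.0001]
0.8 [ 0.0094  0.0486 -0.0001]
0.9 [ 0.0137  0.056  -0.0001]
0.95 [ 0.0161  0.0595 -0.0002]
```

```bash
python3 -m handwheel '[{"dx":0,"dy":0.006,"dz":0,"ax":0,"ay":0,"az":0},{"dx":0,"dy":0.012,"dz":0,"ax":0,"ay":0,"az":0},{"dx":0,"dy":0.018,"dz":0,"ax":0,"ay":0,"az":0},{"dx":0.001,"dy":0.024,"dz":0,"ax":0,"ay":0,"az":0},{"dx":0.003,"dy":0.03,"dz":0,"ax":0,"ay":0,"az":0}]'
python3 - <<'E'
from plant import manip
from h import *
f=manip.grab_frame("side");measure(f)
E
python3 plan2.py .021 .5 .6 .7 .8 .9 .95
```

```text
time: 12.32
tool_pos: [0.5627, -0.2215, 0.0812]
tool_rot: [-0.001, 0.691, 0.723, -0.002]
contact_force: [-14.3, -6.7, 5.4]
gripper_width: 0.003
pegs 2 axis [0.5388 0.0215] phase%60 41.46 rms 0.0 arrow [ 0.36290467 -0.00745529] arrow ang -170.66 knob [ 0.58468442 -0.22659847]
0.5 [-0.0021 -0.0053  0.    ]
0.6 [-0.0002  0.003  -0.    ]
0.7 [ 0.0025  0.011  -0.0001]
0.8 [ 0.0059  0.0188 -0.0001]
0.9 [ 0.0102  0.0262 -0.0001]
0.95 [ 0.0126  0.0297 -0.0002]
```

```bash
python3 -m handwheel '[{"dx":0.001,"dy":0.006,"dz":0,"ax":0,"ay":0,"az":0},{"dx":0.003,"dy":0.012,"dz":0,"ax":0,"ay":0,"az":0},{"dx":0.005,"dy":0.017,"dz":0,"ax":0,"ay":0,"az":0},{"dx":0.008,"dy":0.022,"dz":0,"ax":0,"ay":0,"az":0},{"dx":0.01,"dy":0.026,"dz":0,"ax":0,"ay":0,"az":0}]'
python3 - <<'E'
from plant import manip
import cv2
from h import *
f=manip.grab_frame("side");measure(f);cv2.imwrite("pics/s13.png",cv2.resize(f["image"][140:340,140:400],None,fx=3,fy=3,interpolation=cv2.INTER_CUBIC))
E
python3 plan2.py .021 .8 .9 .95
```

```text
time: 13.0
tool_pos: [0.5874, -0.2107, 0.0811]
tool_rot: [-0.001, 0.691, 0.723, -0.003]
contact_force: [-14.3, -7.3, 5.3]
gripper_width: 0.001
pegs 2 axis [0.539  0.0214] phase%60 41.48 rms 0.0002 arrow [ 0.36265812 -0.00718449] arrow ang -170.79 knob [ 0.61077527 -0.21395588]
0.8 [-0.0037 -0.0063  0.    ]
0.9 [ 0.0005  0.0011 -0.    ]
0.95 [ 0.0029  0.0046 -0.    ]
```

View pics/s13.png

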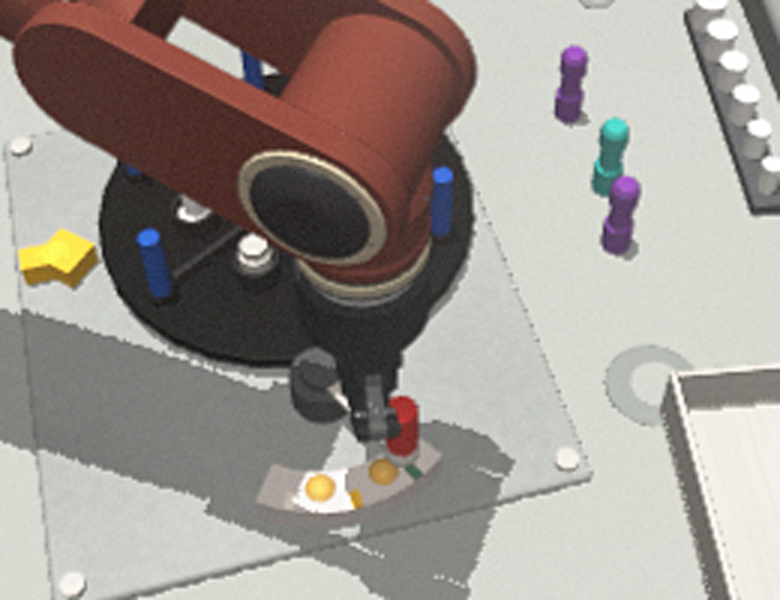

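The knob is over the second ball, near the green mark. A small extra press to feel for the stop.

```bash
python3 -m handwheel '[{"dx":0.001,"dy":0.001,"dz":0,"ax":0,"ay":0,"az":0},{"dx":0.001,"dy":0.002,"dz":0,"ax":0,"ay":0,"az":0}]'
python3 - <<'E'
from plant import manip
from h import *
f=manip.grab_frame("side");measure(f); print(manip.state()["contact_force"])
E
```

```text
time: 13.3
tool_pos: [0.5874, -0.2107, 0.0812]
tool_rot: [-0.002, 0.691, 0.723, -0.005]
contact_force: [-17.5, -6.7, 7.6]
gripper_width: 0.001
pegs 2 axis [0.5392 0.0211] phase%60 41.56 rms 0.0004 arrow [ 0.36271031 -0.00742783] arrow ang -170.82 knob [ 0.61094829 -0.21362568]
[-15.36774014  -7.3297681    6.06444542]
```

The position is unchanged while force rises: it is on the hard stop. Draw clear.

```bash
python3 -m handwheel '[{"dx":-0.002,"dy":-0.01,"dz":0,"ax":0,"ay":0,"az":0},{"dx":-0.005,"dy":-0.03,"dz":-0.01,"ax":0,"ay":0,"az":0},{"dx":-0.01,"dy":-0.06,"dz":-0.05,"ax":0,"ay":0,"az":0},{"dx":-0.02,"dy":-0.1,"dz":-0.09,"ax":0,"ay":0,"az":0},{"dx":-0.03,"dy":-0.15,"dz":-0.12,"ax":0,"ay":0,"az":0}]'
python3 -m handwheel '[{"dx":-0.04,"dy":-0.02,"dz":0,"ax":0,"ay":0,"az":0},{"dx":-0.08,"dy":-0.04,"dz":0,"ax":0,"ay":0,"az":0},{"dx":-0.1,"dy":-0.05,"dz":0,"ax":0,"ay":0,"az":0},{"dx":-0.1,"dy":-0.05,"dz":0,"ax":0,"ay":0,"az":0}]'
python3 - <<'E'
from plant import manip
import cv2
from h import *
for n in ("side","top"):
    f=manip.grab_frame(n);measure(f);cv2.imwrite(f"pics/{n}14.png",cv2.resize(f["image"][140:340,140:400],None,fx=3,fy=3,interpolation=cv2.INTER_CUBIC));cv2.imwrite(f"pics/{n}14f.png",f["image"])
print(manip.state()["contact_force"])
E
```

```text
time: 13.98
tool_pos: [0.4425, -0.2456, 0.2037]
tool_rot: [0.002, 0.69, 0.724, 0.001]
contact_force: [0.3, -0.5, 0.7]
gripper_width: -0.001
time: 14.48
tool_pos: [0.3969, -0.3485, 0.2015]
tool_rot: [0.001, 0.692, 0.722, 0.001]
contact_force: [-0.3, 1.4, 1.2]
gripper_width: -0.001
pegs 6 axis [0.5399 0.0221] phase%60 40.35 rms 0.0013 arrow [ 0.36254426 -0.00766747] arrow ang -170.46 knob [ 0.60766546 -0.21351944]
pegs 6 axis [0.5408 0.0251] phase%60 39.88 rms 0.0004 arrow [ 0.36410262 -0.00534928] arrow ang -170.23 knob [ 0.60474359 -0.23860132]
[-0.90235174 -1.66611683 -0.50786083]
```

View pics/top14.png

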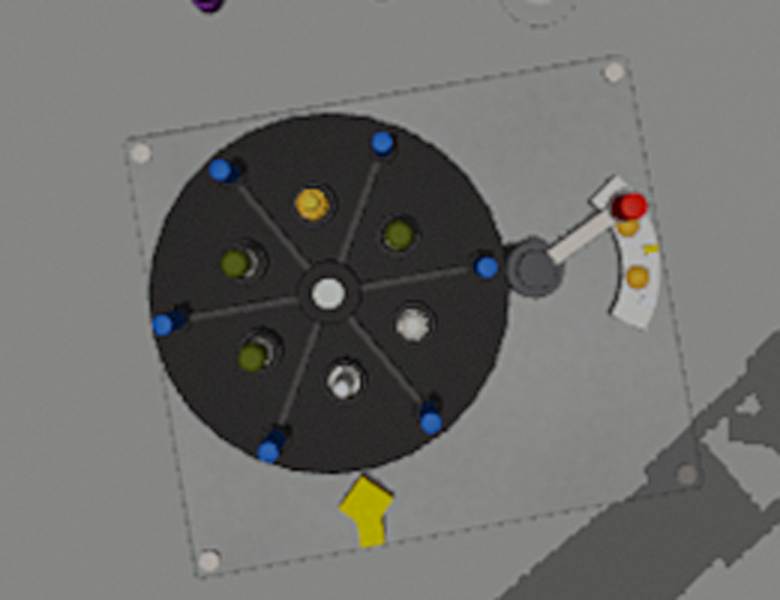

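View pics/side14f.png

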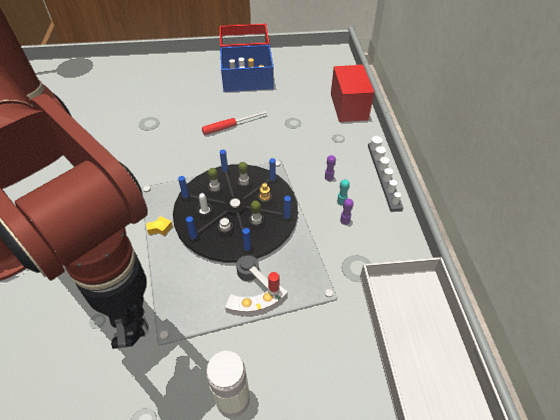

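Run:
```python
from plant import manip
import cv2
from h import *
C=np.array([.560,-.140])
for f in (dict(np.load("top0.npz")),dict(np.load("side0.npz")),manip.grab_frame("top"),manip.grab_frame("side")):
    h=cv2.cvtColor(f["image"],cv2.COLOR_BGR2HSV);P=cloud(f)
    m=((h[...,0]<8)|(h[...,0]>172))&(h[...,1]>150)&(P[...,2]>.088)&(P[...,2]<.105)&(np.hypot(P[...,0]-.56,P[...,1]+.14)<.12)
    n,l,s,c=cv2.connectedComponentsWithStats(m.astype(np.uint8));k=1+np.argmax(s[1:,4])
    p=pix2w(f,*c[k],.098)[:2];d=p-C;print(p,np.hypot(*d),np.arctan2(d[1],d[0]))
```

```text
[ 0.53587507 -0.22141815] 0.08491718128799064 -1.8588634799274164
[ 0.53539638 -0.2271659 ] 0.09057169840710443 -1.8459012954674792
[ 0.60816034 -0.20957617] 0.08461832933860741 -0.9653272622598312
[ 0.60786731 -0.21374976] 0.08792216435545575 -0.9950889263369623
```

By the top camera the lever turned 0.894 rad, which is the second stop. Handing in.

```bash
python3 -c "
from plant import manip
print(manip.job_done())"
```

```text
the job is handed in; nothing more can be done
None
```

The turntable is turned and locked, and the job is handed in; the clock read about 14.5 s at the last move. With the lever off, I pushed the disc about 46° clockwise by one blue peg. I then pushed the red knob past both balls to the hard stop, where pressing further only raised the force. The arm then drew clear.

**Last checks:**
- **Alignment:** the top camera put the pin's pocket about 0.1° from the pointer line, unchanged after locking. The side camera put it about 0.8° off, but it already read about 0.5° higher than the top camera before anything moved.
- **Lever:** the top camera shows 0.894 rad turned, against 0.9 for the second stop. The side camera shows 0.85, but its blob includes the side of the knob, so I trust the top view.
- **Parts:** all six parts stand upright in their pockets, and the driver and spray can look unmoved. The gripper touches nothing.

**What went less well:**
- **Contact above the tips:** the first part of each push touched the peg, and then the knob, partly with the fingers above the tips. At the knob this reached about 23 N sideways and 17 N upward. I backed off both times and carried on with the tips alone.
- **Refused commands:** my first three move commands were refused for missing keys, and the arm did not move.

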